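Fetch the clay figure from behind the jar and vase

TASK

The small clay figure stands on the ware board behind the tall white jar and the tall square vase. Stand the jar and the vase aside on the black rubber mat, leaving the figure untouched until both are there; then set the figure upright on the middle of the turntable, and only after that stand the jar and the vase back on the board, each on the very spot where it stood at the start. Set each one down without dropping or tipping it, and leave the little bowl and the little cone on the board where they are.

Things in the scene. Friction and masses are not known exactly. Their poses are not given: they have to be found in the camera images.
- figure: Small brown clay figure to be fetched: round foot 50 mm across and 10 mm high, plain round body 32 mm across from 18 to 48 mm height, ball head 28 mm across, 74 mm tall in all, about 0.12 kg. Origin at the centre of its underside, z up its axis. It stands at the far side of the board, behind the jar and the vase, whose height leaves no room for a gripper around it.
- jar: Tall round white plastic jar, closed, one rigid piece: 58 mm across up to 105 mm height, then a lid 55 mm across up to 125 mm, about 0.25 kg. Origin at the centre of its underside, z up. It stands on the board, left or right in front of the figure.
- vase: Tall square grey stoneware vase: 52 x 52 mm straight-sided, 130 mm tall, dark square mouth on top, graspable as a solid block, about 0.30 kg. Origin at the centre of its underside, z up, x and y along its flat sides' normals. It stands on the board on the other side in front of the figure, its centre about 113 mm from the jar's along the board's y, turned up to 25 degrees.
- board: Plywood ware board, fixed: 180 mm (its x) by 300 mm (its y), 18 mm thick. Origin at the centre of its underside, so its top lies 18 mm above it. The robot's side is its -x side.
- mat: Black rubber mat, the side area, fixed: 210 mm (its x) by 140 mm (its y), 4 mm thick, to the left or the right of the board. Origin at the centre of its underside. The jar and the vase fit side by side along its x.
- wheel: Sculptor's aluminium turntable (locked, does not turn), fixed: round top 150 mm across with dark ring lines and a dark dot at its centre, top 50 mm above the bench. Origin at the centre of its underside. It stands across the board from the mat.
- bowl: Little terracotta bowl, 44 mm across, 28 mm high, loose, at one far corner of the board; to be left alone. Origin at the centre of its underside.
- cone: Little plaster cone, 36 mm across, 42 mm high, loose, at the other far corner of the board; to be left alone. Origin at the centre of its underside.

How it is judged:
On the way, in this order (a step that is already met when the one before it is completed fails the run):
1. the jar and the vase both stand released on the mat, the figure still where it was (angle between each of jar, vase's own z axis and vertical below 0.12 rad and linear speed of each of jar, vase below 0.03 m/s and contact force between each of jar, vase and the fingers below 0.1 N and x of jar in the frame of mat between -0.1 and 0.1 m and y of jar in the frame of mat between -0.065 and 0.065 m and z of each of jar, vase in the frame of mat below 0.008 m and x of vase in the frame of mat between -0.1 and 0.1 m and y of vase in the frame of mat between -0.065 and 0.065 m and distance of figure from where it was at the start of the episode below 0.02 m), for 0.2 s.
2. the figure stands released on the middle of the turntable while the jar and the vase are still on the mat (angle between each of figure, jar, vase's own z axis and vertical below 0.12 rad and linear speed of each of figure, jar, vase below 0.03 m/s and contact force between each of figure, jar, vase and the fingers below 0.1 N and horizontal distance between figure and wheel below 0.015 m and z of figure in the frame of wheel between 0.045 and 0.055 m and x of jar in the frame of mat between -0.1 and 0.1 m and y of jar in the frame of mat between -0.065 and 0.065 m and z of each of jar, vase in the frame of mat below 0.008 m and x of vase in the frame of mat between -0.1 and 0.1 m and y of vase in the frame of mat between -0.065 and 0.065 m), for 0.2 s.
At the end, for the whole second after the job is handed in: The figure stands upright on the turntable within 15 mm of its centre; the jar and the vase stand upright on the board, each within 15 mm of where it stood at the start; the bowl and the cone are within 20 mm of their starts; all released and at rest (angle between each of figure, jar, vase's own z axis and vertical below 0.12 rad and linear speed of each of figure, jar, vase below 0.03 m/s and contact force between each of figure, jar, vase and the fingers below 0.1 N and horizontal distance between figure and wheel below 0.015 m and z of figure in the frame of wheel between 0.045 and 0.055 m and distance of each of jar, vase from where it was at the start of the episode below 0.015 m and distance of each of bowl, cone from where it was at the start of the episode below 0.02 m); the robot touches nothing.
It fails at once if the figure, jar or vase is dropped, thrown or knocked (faster than 0.7 m/s with no finger on it) ((linear speed of figure above 0.7 m/s and contact force between figure and the fingers below 0.1 N) or (linear speed of jar above 0.7 m/s and contact force between jar and the fingers below 0.1 N) or (linear speed of vase above 0.7 m/s and contact force between vase and the fingers below 0.1 N)).
It fails at once if the figure, jar or vase is tipped over (more than 0.6 rad) (angle between any of figure, jar, vase's own z axis and vertical above 0.6 rad).
It fails at once if the bowl or the cone is disturbed (moved more than 20 mm) (distance of any of bowl, cone from where it was at the start of the episode above 0.02 m).
It also fails if it takes over 126 s, if anything falls off the work surface, if the arm or the gripper's body presses on something with over 40 N, if the wrist force passes 120 N, or if a joint passes its speed limit or range.

ROBOT

A 7-joint arm with a two-finger parallel gripper is mounted at the origin on the work surface. World frame = base frame: x ahead of the robot, y to its left, z up, the work surface at z = 0. Lengths are in m, angles in rad, forces in N, time in s.
With the tool pointing down it reaches from about 0.425 to 0.925 m from the base axis. Payload 6.8 kg.
Tool frame: the origin (TCP) lies at the very end of the fingers, on their centre line; the grasp point (between the pads) lies bot.tcp_to_grasp behind it (bot.tcp_to_grasp is the distance from the TCP to the grasp point, in m); z points along the fingers, y is the line along which they close (so a half turn about z gives the same grasp; the last joint's range is limited). The gripper opens to 85 mm and grips with 20 to 120 N. Pads are 22 mm wide; open, the fingers measure 114 mm over their backs; the gripper's body (76 mm by 85 mm) begins 54 mm behind the grasp point. The pads swing forward as they close: fully open they stand 13 mm farther back than shut.
Start: joints at [-1.226, 0.477, 0.022, 1.555, -0.011, 1.109, -0.083], TCP at [0.295, 0.607, 0.208] pointing down, gripper open.
Joint ranges: [-2.96, 2.96], [-0.34, 2.1], [-1.41, 1.46], [0.24, 2.44], [-1.37, 4.51], [0.17, 1.92], [-2.96, 2.96]. Speed limits (rad/s): [2.39, 2.39, 3.14, 3.14, 3.14, 3.14, 3.14].

INTERFACE

Orientations are given as a unit quaternion [w, x, y, z].
In Python, from station import bot gives the robot as it stands.
- The arm moves only by the tool servo_tool, never from a script. Its argument "motion" is a list that holds one entry, the list of rows, each a list of 7 numbers: the shift along the tool's x, y, z in m, then the turn, a rotation vector about the tool's x, y, z in units of 5 degrees (1.0 is 5 degrees), then the opening, from 0 (shut) to 1 (fully open). A call has 1 to 20 rows; each row is the pose to reach, as a shift and turn from the pose commanded when the call began, along the tool's axes at that moment; what a row does not reach only later rows make up. A row lasts 1/12 s, in which the tool goes at most 41.7 mm and 7.16 degrees, less where a joint would pass 70% of its speed; a pose out of reach is approached as far as the arm can. A call with a gripper value outside its range is refused whole. The fingers move at their own pace and stop on an object; "grip_force" is the grip in N (left out, the last holds). Time passes only in rows, so rows that repeat a pose let the fingers close. It gives the time, the measured TCP pose, the force, the opening and the grip force at its end, in the units of the state.
- bot.get_obs(): the state, without advancing time (a new reading comes with each control period).
- bot.read_camera(name): name is "scene" or "side" or "wrist"; returns a dict with "img" (420x560x3 uint8, red, green, blue), "K" (3x3 intrinsics, pixels), "pose" (4x4, takes a point from camera to world coordinates). Camera axes: x right, y down, z forward; pixel columns grow to the right and rows downward; lengths in m; the calibration is good to about 2 mm. A picture is of the moment at which its call begins. There is no depth.
- bot.hand_in(): hands the job in; it is judged then, once.
The state is a dict: "t": time; "q": joint angles; "joint_vel": joint speeds; "joint_torque": joint torques, N m; "eef_pos": TCP position; "tool_rot": TCP orientation; "contact_force": force on the tool from outside, world axes, zero at the start; "torque": the same for the moment, N m; "gripper_width": opening from 0.0 (shut) to 1.0 (fully open); "grasp_force": force on a finger pad.
Only numpy, scipy, OpenCV 4.12 (cv2) and the standard library are available. Lean on these libraries where they do the work, as an engineer would, in place of code of your own. Each camera call takes 0.05 s, during which the arm holds its last target. There are 200 camera calls.

## Working session

There is one attempt and no reset: what is moved stays moved. The work goes in short steps, Python scripts to look and compute and a tool call to move; the robot and the scene stay as the last step left them, time stands still between calls to the robot, and variables do not carry over. Pictures are saved under pics/ and viewed, at most 14 in all, crops included, and the job is handed in when it is done.

Besides the shell and the picture viewer there is one more tool, called after "Call:" by a JSON object that holds its "fn" and its "kwargs", one argument or row to a line. servo_tool: Moves the arm, as the interface text tells. Its arguments: {"type":"object","properties":{"motion":{"type":"array"},"grip_force":{"type":"number"}},"required":["motion"]}

```bash
mkdir -p pics; ls
python3 - <<'E'
from station import bot
import cv2,numpy as np
for n in("scene","side","wrist"):
    c=bot.read_camera(n); cv2.imwrite(f"pics/{n}0.png",c["img"][...,::-1]); np.savez(f"{n}0.npz",**c)
    print(n,c["K"].round(1).tolist(),c["pose"].round(3).tolist())
o=bot.get_obs(); print(o, bot.tcp_to_grasp)
E
```

```text
pics
scene [[490.6, 0.0, 275.4], [0.0, 490.6, 216.3], [0.0, 0.0, 1.0]] [[-0.536, 0.581, -0.612, 1.205], [0.844, 0.382, -0.377, 0.407], [0.015, -0.719, -0.695, 0.767], [0.0, 0.0, 0.0, 1.0]]
side [[529.5, 0.0, 285.9], [0.0, 529.5, 213.6], [0.0, 0.0, 1.0]] [[-0.805, 0.459, -0.376, 1.004], [0.593, 0.608, -0.528, 0.648], [-0.014, -0.648, -0.761, 0.951], [0.0, 0.0, 0.0, 1.0]]
wrist [[344.9, 0.0, 278.9], [0.0, 344.9, 211.8], [0.0, 0.0, 1.0]] [[0.439, 0.861, 0.255, 0.23], [0.898, -0.42, -0.128, 0.639], [-0.003, 0.285, -0.958, 0.373], [0.0, 0.0, 0.0, 1.0]]
{'t': 0.15, 'q': array([-1.22609556,  0.47764478,  0.02234512,  1.55622589, -0.01150241,
        1.10932313, -0.08312725]), 'joint_vel': array([ 0.00075302, -0.00240105,  0.00138266, -0.00317737, -0.00027441,
       -0.00097495,  0.00078301]), 'joint_torque': array([ 3.04163725e-03, -5.96923149e+01,  1.61030889e+00, -2.81487930e+01,
        1.26612515e-02,  6.53442170e-03, -1.32785124e-05]), 'eef_pos': array([0.295089  , 0.60651902, 0.20692524]), 'tool_rot': array([-1.15302240e-04,  2.24475642e-01,  9.74479422e-01, -7.27437540e-04]), 'contact_force': array([-0.1035503 , -0.23851384, -0.11425984]), 'torque': array([ 0.03277915, -0.00983764, -0.0220075 ]), 'grasp_force': 0.0, 'gripper_width': 1.000316541205105} 0.0187
```

View pics/scene0.png

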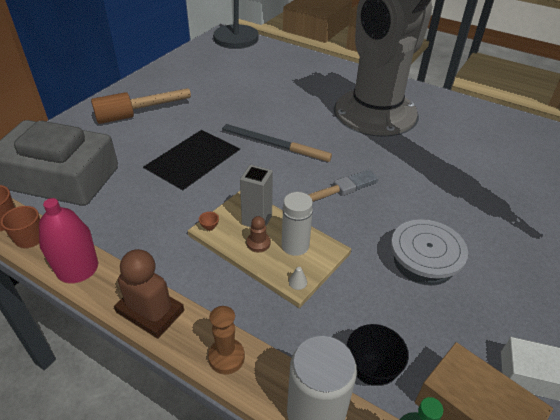

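View pics/side0.png

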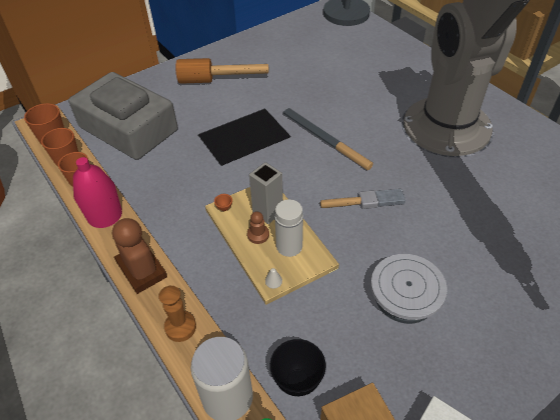

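View pics/wrist0.png

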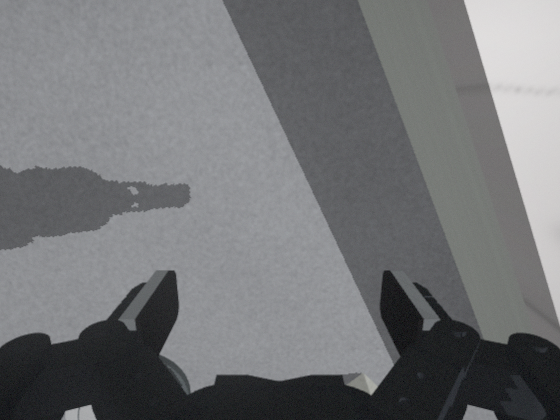

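The scene view shows the vase mouth at about (257,174), jar lid at (298,203), figure at (258,235), wheel dot at (430,245) and mat around (192,158). In the side view, the mouth is at (265,172), the lid at (289,209), the dot at (409,284) and the mat around (245,136). The wrist view shows only bare bench.

```bash
cat > h.py <<'E'
import numpy as np,cv2
from scipy.spatial.transform import Rotation as R
def ray(c,p):
    d=c["pose"][:3,:3]@np.linalg.solve(c["K"],[p[0],p[1],1.]); return c["pose"][:3,3],d/np.linalg.norm(d)
def plane(c,p,z):
    o,d=ray(c,p); return o+d*(z-o[2])/d[2]
def tri(c1,p1,c2,p2):
    o1,d1=ray(c1,p1);o2,d2=ray(c2,p2)
    s=np.linalg.lstsq(np.c_[d1,-d2],o2-o1,rcond=None)[0]
    a,b=o1+d1*s[0],o2+d2*s[1]; return (a+b)/2,np.linalg.norm(a-b)
def load(n): return dict(np.load(n+".npz"))
def blob(m,seed,roi=None):
    """largest-near-seed component -> mask"""
    n,l,st,ce=cv2.connectedComponentsWithStats(m.astype(np.uint8))
    k=min(range(1,n),key=lambda i:np.hypot(*(ce[i]-seed)) + (1e3 if st[i,4]<8 else 0))
    return (l==k).astype(np.uint8),ce[k],st[k]
E
python3 - <<'E'
from h import *
S=load("scene0");D=load("side0")
def hsv(c): return cv2.cvtColor(c["img"],cv2.COLOR_RGB2HSV)
for n,c,mat,dot,mouth in(("sc",S,(192,158),(430,245),(257,174)),("si",D,(245,136),(409,284),(265,172))):
    g=cv2.cvtColor(c["img"],cv2.COLOR_RGB2GRAY)
    print(n,"gray mat",g[mat[1],mat[0]],"mouth",g[mouth[1],mouth[0]],"dot",g[dot[1]-2:dot[1]+3,dot[0]-2:dot[0]+3].min())
    m,ce,st=blob(g<40,mat); q=cv2.minAreaRect(np.argwhere(m)[:,::-1].astype(np.float32))
    h=cv2.findContours(m,0,2)[0][0]; ap=cv2.approxPolyDP(h,6,True)[:,0]
    print(" mat",ap.tolist(),[plane(c,p,.004).round(3)[:2].tolist() for p in ap], ce.round(1))
    m,ce,st=blob(g<45,mouth); h=cv2.findContours(m,0,2)[0][0]; ap=cv2.approxPolyDP(h,3,True)[:,0]
    print(" mouth",ce,st,ap.tolist()); c["mouth"]=ce
    w=g[dot[1]-8:dot[1]+9,dot[0]-8:dot[0]+9]; m,ce,st=blob(w<130,(8,8)); ce=ce+np.array(dot)-8
    print(" dot",ce,st); c["dot"]=ce
for k in("mouth","dot"): print(k,tri(S,S[k],D,D[k]))
v=[]
for n,c,x,y,w,h in(("scene",S,180,150,190,160),("side",D,195,150,160,160)):
    v.append(cv2.resize(c["img"][y:y+h,x:x+w,::-1],(w*600//h*2//3,400),interpolation=cv2.INTER_CUBIC)); print(n,v[-1].shape)
v=np.hstack(v); v=cv2.resize(v,(800,int(v.shape[0]*800/v.shape[1]))); print(v.shape)
cv2.imwrite("pics/crop.png",v)
E
```

```text
sc gray mat 22 mouth 3 dot 52
 mat [[238, 148], [201, 130], [143, 167], [182, 189]] [[0.37, -0.226], [0.359, -0.358], [0.565, -0.376], [0.576, -0.241]] [191. 159.]
 mouth [255.96132597 173.64640884] [246 167  21  14 181] [[252, 167], [246, 176], [261, 180], [266, 171]]
 dot [429.33333333 244.81481481] [ 4  6  7  5 27]
si gray mat 25 mouth 18 dot 70
 mat [[289, 136], [264, 109], [199, 134], [221, 164]] [[0.369, -0.224], [0.357, -0.358], [0.557, -0.377], [0.571, -0.243]] [243.3 136.2]
 mouth [265.15819209 172.75706215] [255 165  21  16 177] [[265, 165], [255, 173], [266, 180], [275, 172]]
 dot [408.59259259 283.07407407] [ 5  5  6  5 27]
mouth (array([ 0.57453375, -0.02918776,  0.14518472]), np.float64(0.0009141377554689335))
dot (array([0.47135252, 0.31816578, 0.04811265]), np.float64(0.0013137505958159905))
scene (400, 474, 3)
side (400, 400, 3)
(366, 800, 3)
```

View pics/crop.png

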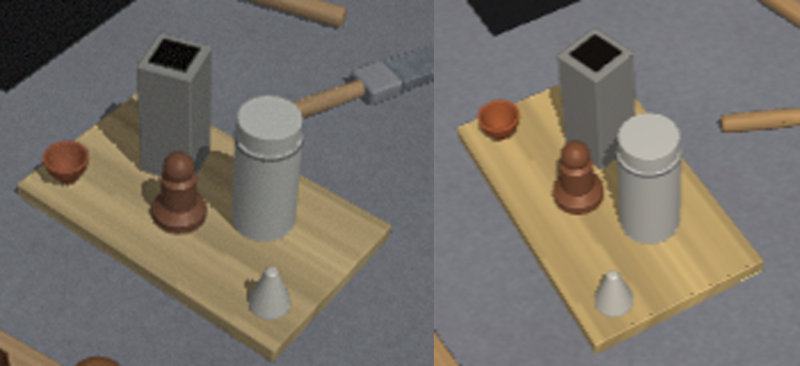

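The crop shows the lid top centre at about (298,202) in the scene view and (289,212) in the side view, with the figure clear behind the jar and vase. Next I measure the board yaw, vase yaw and the small things.

```bash
cat >> h.py <<'E'
def plan(pos,yaw,obs=None):
    """tool shift & turn (5deg units) to tool-down pose with tool y at yaw (deg, world)"""
    from station import bot
    o=obs or bot.get_obs(); q=o["tool_rot"]; Rc=R.from_quat([q[1],q[2],q[3],q[0]])
    y=np.radians(yaw); Y=np.array([np.cos(y),np.sin(y),0]); Z=np.array([0,0,-1.]); X=np.cross(Y,Z)
    Rt=R.from_matrix(np.c_[X,Y,Z]); s=Rc.inv().apply(np.array(pos)-o["eef_pos"])
    return s.round(4).tolist(),((Rc.inv()*Rt).as_rotvec(degrees=True)/5).round(3).tolist()
E
python3 - <<'E'
from h import *
S=load("scene0");D=load("side0")
res={}
for n,c,b in(("sc",S,(220,250)),("si",D,(240,250))):
    I=cv2.cvtColor(c["img"],cv2.COLOR_RGB2HSV); 
    Hh,Sa,V=I[...,0].astype(int),I[...,1].astype(int),I[...,2].astype(int)
    wood=(Hh>15)&(Hh<30)&(Sa>70)&(V>80)
    m,ce,st=blob(wood,(265,245)); h=cv2.convexHull(np.vstack(cv2.findContours(m,0,2)[0])); ap=cv2.approxPolyDP(h,7,True)[:,0]
    print(n,"board",[(p.tolist(),plane(c,p,.018).round(3)[:2].tolist()) for p in ap])
    br=(Hh<12)&(Sa>90)
    for nm,seed in(("fig",(258,235)),("bowl",(208,221) if n=="sc" else (223,202))):
        m,ce,st=blob(br,seed); print(nm,ce.round(1),st); c[nm]=np.array([ce[0],st[1]])
    mc={"sc":[[252,167],[246,176],[261,180],[266,171]],"si":[[265,165],[255,173],[266,180],[275,172]]}[n]
    P=np.array([plane(c,p,.145)[:2] for p in mc]); e=np.roll(P,-1,0)-P
    print("mouth",P.round(3).tolist(),"edge deg",np.degrees(np.arctan2(e[:,1],e[:,0])).round(1)%90)
    g=V.copy(); x,y=(298,202) if n=="sc" else (289,212)
    print("lid col",g[y-18:y+40:2,x],"lid row",g[y,x-20:x+20:2])
print("lid",tri(S,(297.8,201.7),D,(289.1,212.2)))
print("head",tri(S,S["fig"],D,D["fig"]))
E
```

```text
sc board [([188, 230], [0.683, -0.132]), ([239, 191], [0.52, -0.115]), ([350, 252], [0.55, 0.185]), ([298, 307], [0.726, 0.165])]
fig [258.  235.5] [247 216  23  36 510]
bowl [208.5 219.8] [199 212  20  18 272]
mouth [[0.561, -0.047], [0.592, -0.041], [0.586, -0.009], [0.557, -0.017]] edge deg [11.7 10.9 14.   9. ]
lid col [110 109 112 111 163 162 164 167 164 164 164 163 163 163 126 129 128 141
  89 130 128 128 129 128 128 130 128 131 130] lid row [112 115 112 131 165 163 164 162 166 164 164 161 164 161 160 165 168 127
 116 114]
si board [([338, 266], [0.542, 0.186]), ([265, 303], [0.719, 0.167]), ([205, 206], [0.682, -0.132]), ([249, 187], [0.565, -0.121]), ([304, 220], [0.522, 0.042])]
fig [257.5 228.7] [248 212  21  32 469]
bowl [222.9 201.4] [214 194  18  17 233]
mouth [[0.561, -0.05], [0.592, -0.042], [0.585, -0.011], [0.556, -0.019]] edge deg [12.9 12.4 15.2  9.1]
lid col [124 127 124 183 185 184 186 185 187 187 188 188 187 156 153 152 148 150
 152 153 152 152 152 153 152 152 152 153 152] lid row [105 105  89  92 187 187 187 187 187 188 187 187 187 188 188 189 164 125
 127 124]
lid (array([0.59357873, 0.08124659, 0.13584595]), np.float64(0.004334691615483877))
head (array([0.62413057, 0.00861153, 0.08685726]), np.float64(0.00014631844478324313))
```

```bash
python3 -c "
from h import *
print(plan((.50,.03,.32),102))
S=load('scene0');D=load('side0')
for c,s in((S,(298,202)),(D,(289,212))):
    I=cv2.cvtColor(c['img'],cv2.COLOR_RGB2HSV); t=150 if c is S else 172
    m,ce,st=blob((I[...,2]>t)&(I[...,1]<50),s); e=cv2.fitEllipse(max(cv2.findContours(m,0,2)[0],key=len)); print(e,st); c['l']=e[0]
print(tri(S,S['l'],D,D['l']))
"
```

```text
([-0.4365, -0.4289, -0.1124], [-0.017, -0.004, -7.589])
((298.0377197265625, 201.2581329345703), (18.05733871459961, 27.706453323364258), 93.62645721435547) [285 192  27  19 417]
((288.52264404296875, 209.2574005126953), (19.256181716918945, 24.43010139465332), 89.94903564453125) [276 200  26  20 398]
(array([0.59325778, 0.07992784, 0.1394057 ]), np.float64(0.0011939111266317125))
```

Call:
{"fn": "servo_tool", "kwargs": {
  "motion": [
    [[-0.029,-0.029,-0.0075,0,0,-0.5,1],[-0.058,-0.057,-0.015,0,0,-1.0,1],[-0.087,-0.086,-0.022,0,0,-1.5,1],[-0.116,-0.114,-0.03,0,0,-2.0,1],[-0.145,-0.143,-0.037,0,0,-2.5,1],[-0.175,-0.172,-0.045,0,0,-3.0,1],[-0.204,-0.2,-0.052,0,0,-3.5,1],[-0.233,-0.229,-0.06,0,0,-4.05,1],[-0.262,-0.257,-0.067,0,0,-4.55,1],[-0.291,-0.286,-0.075,0,0,-5.06,1],[-0.32,-0.315,-0.082,0,0,-5.57,1],[-0.349,-0.343,-0.09,0,0,-6.07,1],[-0.378,-0.372,-0.097,0,0,-6.58,1],[-0.407,-0.4,-0.105,0,0,-7.08,1],[-0.436,-0.429,-0.112,0,0,-7.59,1],[-0.436,-0.429,-0.112,0,0,-7.59,1],[-0.436,-0.429,-0.112,0,0,-7.59,1],[-0.436,-0.429,-0.112,0,0,-7.59,1]]
  ]
}}

```text
t: 1.65
eef_pos: [0.4993, 0.031, 0.3194]
tool_rot: [-0.0, -0.104, 0.995, 0.0]
contact_force: [0.5, 0.3, -0.5]
gripper_width: 0.999
grasp_force: 0.0
```

Run:
```python
from station import bot
from h import *
c=bot.read_camera("wrist"); cv2.imwrite("pics/w1.png",c["img"][...,::-1]); np.savez("w1.npz",**c)
o=bot.get_obs(); print(o["q"].round(2),o["eef_pos"].round(4)); print(c["pose"].round(3).tolist())
```

```text
[-0.48  0.08  0.31  1.83 -0.03  1.23  1.63] [0.4991 0.0318 0.3192]
[[-0.206, 0.938, 0.278, 0.429], [0.979, 0.197, 0.058, 0.016], [-0.0, 0.284, -0.959, 0.486], [0.0, 0.0, 0.0, 1.0]]
```

View pics/w1.png

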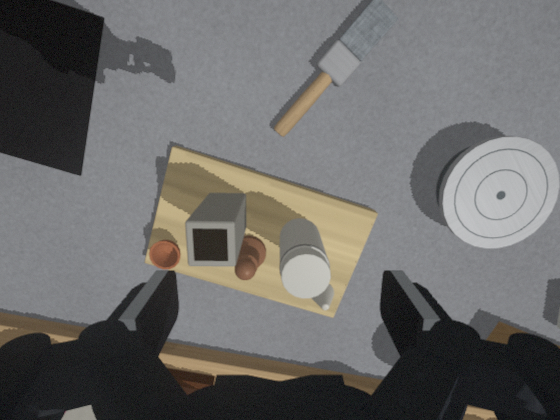

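The wrist view from above the board shows the vase mouth at (210,245), the jar lid at (304,277), the figure head at (245,268) and the wheel dot at (501,195). The mat is at upper left.

Run:
```python
from h import *
W=load("w1");S=load("scene0");D=load("side0")
g=cv2.cvtColor(W["img"],cv2.COLOR_RGB2GRAY)
m,ce,st=blob(g<35,(210,245)); r=cv2.minAreaRect(np.argwhere(m)[:,::-1].astype(np.float32)); print("mouth",ce,st,r)
ap=cv2.boxPoints(r); P=np.array([plane(W,p,.145)[:2] for p in ap]); e=np.roll(P,-1,0)-P
print(P.mean(0),np.degrees(np.arctan2(e[:,1],e[:,0]))%90,np.hypot(*e.T))
print(tri(W,ce,S,(255.96,173.65)),tri(W,ce,D,(265.16,172.76)))
w=g[187:204,493:510]; m,c2,st=blob(w<w.max()*.7,(8,8)); c2=c2+[493,187]; print("dot",c2,st,tri(W,c2,S,(429.33,244.81)),tri(W,c2,D,(408.6,283.1)))
I=cv2.cvtColor(W["img"],cv2.COLOR_RGB2HSV); print(I[270:285:3,300:310:3,2].tolist(),I[240:262:3,300,2])
t=I[277,304,2]-15
m,ce,st=blob((I[...,2]>t)&(I[...,1]<50),(304,277)); e=cv2.fitEllipse(max(cv2.findContours(m,0,2)[0],key=len)); print(e,st)
print(tri(W,e[0],S,(298.04,201.26)),tri(W,e[0],D,(288.52,209.26)))
```

```text
mouth [165.44444444 301.88888889] [163 300   6   4   9] ((165.5, 301.9999694824219), (4.160251617431641, 2.773500919342041), 33.6900634765625)
[ 0.65624767 -0.06567126] [67.45803341 62.91104611 67.61890182 62.81779462] [0.00352518 0.00462196 0.00353354 0.00463252]
(array([ 0.61444047, -0.02945573,  0.18775257]), np.float64(0.052910598967557405)) (array([ 0.60365874, -0.02693982,  0.19139463]), np.float64(0.06112920867288201))
dot [500.59615385 194.71153846] [ 4  4  8  8 52] (array([0.47316057, 0.31912903, 0.04965001]), np.float64(0.0007650381420723229)) (array([0.47274804, 0.31863291, 0.05104728]), np.float64(0.00022307238909407951))
[[191, 192, 190, 193], [190, 191, 191, 192], [191, 190, 192, 190], [191, 191, 192, 193], [192, 190, 191, 193]] [117 116 119 119 118 173 192 190]
((305.7033996582031, 276.1126403808594), (42.7078857421875, 47.84459686279297), 76.00621795654297) [ 282  255   49   44 1668]
(array([0.59499053, 0.08116767, 0.14061889]), np.float64(5.0670710095751684e-05)) (array([0.59427016, 0.08095721, 0.14198398]), np.float64(0.0001987814869802199))
```

Run:
```python
from h import *
W=load("w1");S=load("scene0");D=load("side0")
g=cv2.cvtColor(W["img"],cv2.COLOR_RGB2GRAY)
x=g[225:265,190:232]; print(x[20,20],x[20,::3])
m,ce,st=blob(x<60,(20,20)); r=cv2.minAreaRect(np.argwhere(m)[:,::-1].astype(np.float32)); ce=ce+[190,225]; print("mouth",ce,st,r)
ap=cv2.boxPoints(r)+[190,225]; P=np.array([plane(W,p,.146)[:2] for p in ap]); e=np.roll(P,-1,0)-P
print(P.mean(0),np.degrees(np.arctan2(e[:,1],e[:,0]))%90)
print(tri(W,ce,S,(255.96,173.65)),tri(W,ce,D,(265.16,172.76)))
print(plan((.576,-.03,.22),102), plan((.576,-.03,.088),102))
```

```text
42 [146 104  46  46  40  40  43  40  44  46  46  39  40 150]
mouth [209.97  244.219] [   3    4   34   32 1000] ((19.5, 19.5), (31.0, 33.0), 90.0)
[ 0.5776689  -0.02773654] [11.88504214  9.38226791 11.88783263  7.8316287 ]
(array([ 0.57667768, -0.02732654,  0.14689055]), np.float64(0.00022910244235111016)) (array([ 0.57598007, -0.02704224,  0.14839337]), np.float64(3.5814907827644526e-05))
([-0.0623, -0.0766, 0.0991], [0.006, -0.01, 0.017]) ([-0.0624, -0.0767, 0.2311], [0.006, -0.01, 0.017])
```

Call:
{"fn": "servo_tool", "kwargs": {
  "motion": [
    [[-0.016,-0.019,0.02,0,0,0,1],[-0.032,-0.038,0.04,0,0,0,1],[-0.048,-0.056,0.06,0,0,0,1],[-0.0633,-0.0746,0.08,0,0,0,1],[-0.0633,-0.0746,0.1,0,0,0,1],[-0.0633,-0.0746,0.12,0,0,0,1],[-0.0633,-0.0746,0.14,0,0,0,1],[-0.0633,-0.0746,0.16,0,0,0,1],[-0.0633,-0.0746,0.18,0,0,0,1],[-0.0633,-0.0746,0.2,0,0,0,1],[-0.0633,-0.0746,0.22,0,0,0,1],[-0.0633,-0.0746,0.234,0,0,0,1],[-0.0633,-0.0746,0.234,0,0,0,1],[-0.0633,-0.0746,0.234,0,0,0,1]]
  ]
}}

```text
t: 2.87
eef_pos: [0.5763, -0.0276, 0.0849]
tool_rot: [-0.001, -0.106, 0.994, 0.0]
contact_force: [1.0, 0.3, 0.3]
gripper_width: 0.998
grasp_force: 0.0
```

Close gently, then a lift.

Call:
{"fn": "servo_tool", "kwargs": {
  "motion": [
    [[0,0,0,0,0,0,0.8],[0,0,0,0,0,0,0.7],[0,0,0,0,0,0,0.6],[0,0,0,0,0,0,0.5],[0,0,0,0,0,0,0.4],[0,0,0,0,0,0,0.3],[0,0,0,0,0,0,0.3],[0,0,0,0,0,0,0.3],[0,0,0,0,0,0,0.3],[0,0,0,0,0,0,0.3],[0,0,0,0,0,0,0.3],[0,0,0,0,0,0,0.3]]
  ],
  "grip_force": 40
}}

```text
t: 3.87
eef_pos: [0.5779, -0.0287, 0.0869]
tool_rot: [0.001, -0.105, 0.994, 0.0]
contact_force: [-1.0, 2.4, 6.5]
gripper_width: 0.604
grasp_force: 41.4
```

Call:
{"fn": "servo_tool", "kwargs": {
  "motion": [
    [[0,0,-0.005,0,0,0,0.3],[0,0,-0.01,0,0,0,0.3],[0,0,-0.02,0,0,0,0.3],[0,0,-0.035,0,0,0,0.3],[0,0,-0.05,0,0,0,0.3],[0,0,-0.065,0,0,0,0.3],[0,0,-0.08,0,0,0,0.3],[0,0,-0.08,0,0,0,0.3]]
  ]
}}

```text
t: 4.53
eef_pos: [0.5791, -0.0297, 0.1692]
tool_rot: [0.003, -0.104, 0.995, -0.0]
contact_force: [0.4, -0.9, -2.5]
gripper_width: 0.603
grasp_force: 42.5
```

```bash
python3 -c "
from h import *
from station import bot
o=bot.get_obs();print(o['q'].round(2),o['eef_pos'],o['gripper_width'],o['contact_force'],o['grasp_force'])
print('mat far spot'); m=np.array([.4665,-.301]); a=np.radians(-5); u=np.array([np.cos(a),np.sin(a)])
for s in(.052,-.052): p=m+s*u; print(p,plan((*p,.165),85),plan((*p,.0725),85))
"
```

```text
[-0.33  0.37  0.35  1.85 -0.16  0.94  1.87] [ 0.57907162 -0.02974252  0.16920306] 0.6026938057416396 [ 0.38685927 -0.91523782 -2.50157112] 42.51442909240723
mat far spot
[ 0.51830212 -0.3055321 ] ([0.1167, -0.2572, 0.0038], [0.0, 0.063, 3.394]) ([0.1172, -0.2571, 0.0963], [0.0, 0.063, 3.394])
[ 0.41469788 -0.2964679 ] ([0.2161, -0.2268, 0.0032], [0.0, 0.063, 3.394]) ([0.2166, -0.2268, 0.0957], [0.0, 0.063, 3.394])
```

Call:
{"fn": "servo_tool", "kwargs": {
  "motion": [
    [[0.004,-0.009,0,0,0,0.1,0.3],[0.012,-0.026,0,0,0,0.34,0.3],[0.021,-0.047,0,0,0,0.61,0.3],[0.03,-0.067,0,0,0,0.88,0.3],[0.04,-0.087,0,0,0,1.15,0.3],[0.049,-0.108,0,0,0,1.42,0.3],[0.058,-0.129,0,0,0,1.7,0.3],[0.067,-0.149,0,0,0,1.97,0.3],[0.077,-0.17,0,0,0,2.24,0.3],[0.086,-0.19,0,0,0,2.51,0.3],[0.095,-0.211,0.005,0,0,2.78,0.3],[0.105,-0.231,0.01,0,0,3.05,0.3],[0.113,-0.249,0.02,0,0,3.3,0.3],[0.117,-0.257,0.03,0,0,3.4,0.3],[0.117,-0.257,0.045,0,0,3.4,0.3],[0.117,-0.257,0.06,0,0,3.4,0.3],[0.117,-0.257,0.075,0,0,3.4,0.3],[0.117,-0.257,0.08,0,0,3.4,0.3],[0.117,-0.257,0.08,0,0,3.4,0.3]]
  ]
}}

```text
t: 6.12
eef_pos: [0.514, -0.3045, 0.0835]
tool_rot: [-0.002, 0.044, 0.999, 0.001]
contact_force: [0.3, 0.2, -2.8]
gripper_width: 0.601
grasp_force: 42.7
```

```bash
python3 -c "
from h import *
from station import bot
o=bot.get_obs();print(o['q'].round(2),o['eef_pos'],o['gripper_width'],o['contact_force'],o['grasp_force'])
print(plan((.5183,-.3055,.0732),85))
c=bot.read_camera('scene'); s=bot.read_camera('side'); cv2.imwrite('pics/m1.png',np.hstack([c['img'][60:300,90:330,::-1],s['img'][60:300,160:400,::-1]]))
"
```

```text
[ 0.1   0.53  0.44  1.87 -0.3   0.81  2.18] [ 0.51397156 -0.30452117  0.08345444] 0.6005167031538203 [ 0.30147168  0.22313329 -2.82499349] 42.653013467788696
([-0.0044, -0.0006, 0.0102], [0.015, -0.052, -0.006])
```

View pics/m1.png

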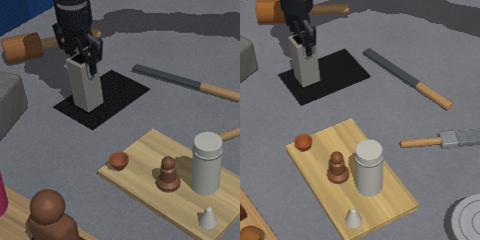

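The vase hangs upright over the far half of the mat, at about (85,85) in the left crop. I lower it about 9 mm and watch the force.

Call:
{"fn": "servo_tool", "kwargs": {
  "motion": [
    [[-0.003,0,0.003,0,0,0,0.3],[-0.004,0,0.006,0,0,0,0.3],[-0.004,0,0.008,0,0,0,0.3],[-0.004,0,0.009,0,0,0,0.3],[-0.004,0,0.009,0,0,0,0.3],[-0.004,0,0.009,0,0,0,0.3]]
  ]
}}

```text
t: 6.72
eef_pos: [0.5201, -0.3054, 0.0767]
tool_rot: [-0.0, 0.044, 0.999, 0.0]
contact_force: [-0.0, 1.2, -2.8]
gripper_width: 0.605
grasp_force: 42.7
```

Call:
{"fn": "servo_tool", "kwargs": {
  "motion": [
    [[0,0,0.001,0,0,0,0.3],[0,0,0.002,0,0,0,0.3],[0,0,0.003,0,0,0,0.3],[0,0,0.003,0,0,0,0.3],[0,0,0.003,0,0,0,0.3]]
  ]
}}

```text
t: 7.13
eef_pos: [0.52, -0.3054, 0.0736]
tool_rot: [-0.0, 0.044, 0.999, 0.0]
contact_force: [0.1, -0.7, -2.9]
gripper_width: 0.606
grasp_force: 42.7
```

Call:
{"fn": "servo_tool", "kwargs": {
  "motion": [
    [[0,0,0.0005,0,0,0,0.3],[0,0,0.001,0,0,0,0.3],[0,0,0.0015,0,0,0,0.3],[0,0,0.0015,0,0,0,0.3]]
  ]
}}

```text
t: 7.47
eef_pos: [0.5204, -0.3054, 0.073]
tool_rot: [0.0, 0.044, 0.999, 0.0]
contact_force: [-2.0, 1.8, 5.8]
gripper_width: 0.606
grasp_force: 43.5
```

It's in contact, so I release and rise.

Call:
{"fn": "servo_tool", "kwargs": {
  "motion": [
    [[0,0,0,0,0,0,0.65],[0,0,0,0,0,0,0.7],[0,0,0,0,0,0,0.8],[0,0,0,0,0,0,1],[0,0,0,0,0,0,1],[0,0,0,0,0,0,1],[0,0,0,0,0,0,1],[0,0,-0.02,0,0,0,1],[0,0,-0.045,0,0,0,1],[0,0,-0.08,0,0,0,1],[0,0,-0.115,0,0,0,1],[0,0,-0.15,0,0,0,1],[0,0,-0.15,0,0,0,1]]
  ]
}}

```text
t: 8.55
eef_pos: [0.5234, -0.308, 0.2295]
tool_rot: [0.005, 0.044, 0.999, -0.002]
contact_force: [0.3, -1.3, 0.8]
gripper_width: 0.999
grasp_force: 0.0
```

```bash
python3 -c "
from h import *
print(plan((.5947,.081,.22),86),plan((.5947,.081,.085),86))
"
```

```text
([-0.0368, 0.3938, 0.0085], [-0.041, 0.126, -0.207]) ([-0.0353, 0.3942, 0.1435], [-0.041, 0.126, -0.207])
```

Call:
{"fn": "servo_tool", "kwargs": {
  "motion": [
    [[-0.003,0.032,0,0,0,0,1],[-0.006,0.064,0,0,0,0,1],[-0.009,0.096,0,0,0,0,1],[-0.012,0.128,0,0,0,0,1],[-0.015,0.16,0,0,0,0,1],[-0.018,0.192,0,0,0,0,1],[-0.021,0.224,0,0,0,0,1],[-0.024,0.256,0,0,0,0,1],[-0.027,0.288,0,0,0,0,1],[-0.03,0.32,0,0,0,0,1],[-0.033,0.352,0,0,0,0,1],[-0.036,0.384,0.005,0,0,0,1],[-0.0365,0.394,0.01,0,0,0,1],[-0.0365,0.394,0.01,0,0,0,1],[-0.0365,0.394,0.01,0,0,0,1]]
  ]
}}

```text
t: 9.8
eef_pos: [0.5903, 0.0836, 0.2116]
tool_rot: [-0.001, 0.043, 0.999, -0.0]
contact_force: [-0.2, 0.2, 0.5]
gripper_width: 0.999
grasp_force: 0.0
```

```bash
python3 -c "
from h import *
from station import bot
o=bot.get_obs();print(o['q'].round(2),o['eef_pos'])
print(plan((.5947,.081,.085),85))
c=bot.read_camera('wrist');cv2.imwrite('pics/w2.png',c['img'][...,::-1]); np.savez('w2.npz',**c)
"
```

```text
[-0.53  0.36  0.37  1.77 -0.15  1.05  1.37] [0.59034729 0.08364142 0.21158046]
([-0.0047, -0.0021, 0.1266], [-0.012, -0.012, 0.01])
```

View pics/w2.png

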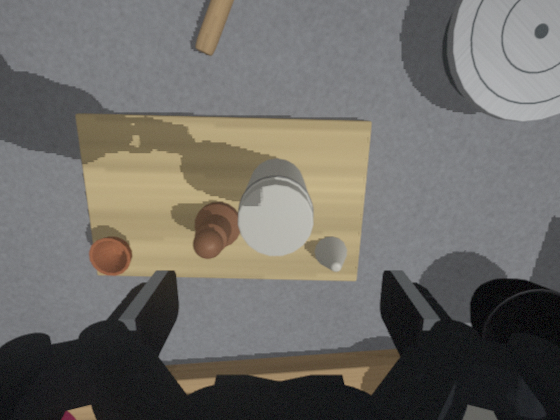

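The view down shows the jar lid at (277,217), the figure close beside it with its head at (208,243), and the cone tip at (337,266). I turn the tool by 15° so the finger stays clear of the figure's head, then descend with the gripper partly open.

Call:
{"fn": "servo_tool", "kwargs": {
  "motion": [
    [[-0.0045,-0.002,0.005,0,0,1,0.88],[-0.0045,-0.002,0.01,0,0,2,0.88],[-0.0045,-0.002,0.02,0,0,3,0.88],[-0.0045,-0.002,0.04,0,0,3,0.88],[-0.0045,-0.002,0.06,0,0,3,0.88],[-0.0045,-0.002,0.08,0,0,3,0.88],[-0.0045,-0.002,0.1,0,0,3,0.88],[-0.0045,-0.002,0.115,0,0,3,0.88],[-0.0045,-0.002,0.124,0,0,3,0.88],[-0.0045,-0.002,0.124,0,0,3,0.88],[-0.0045,-0.002,0.124,0,0,3,0.88]]
  ]
}}

```text
t: 10.77
eef_pos: [0.5953, 0.0802, 0.0887]
tool_rot: [0.0, 0.175, 0.985, -0.0]
contact_force: [-0.8, 0.1, 0.8]
gripper_width: 0.877
grasp_force: 0.0
```

Call:
{"fn": "servo_tool", "kwargs": {
  "motion": [
    [[0,0,0,0,0,0,0.8],[0,0,0,0,0,0,0.75],[0,0,0,0,0,0,0.7],[0,0,0,0,0,0,0.65],[0,0,0,0,0,0,0.6],[0,0,0,0,0,0,0.5],[0,0,0,0,0,0,0.4],[0,0,0,0,0,0,0.4],[0,0,0,0,0,0,0.4],[0,0,0,0,0,0,0.4]]
  ],
  "grip_force": 40
}}

```text
t: 11.6
eef_pos: [0.596, 0.0812, 0.0896]
tool_rot: [0.001, 0.174, 0.985, 0.0]
contact_force: [-1.4, -1.3, 6.7]
gripper_width: 0.655
grasp_force: 41.0
```

Call:
{"fn": "servo_tool", "kwargs": {
  "motion": [
    [[0,0,-0.005,0,0,0,0.4],[0,0,-0.01,0,0,0,0.4],[0,0,-0.02,0,0,0,0.4],[0,0,-0.035,0,0,0,0.4],[0,0,-0.05,0,0,0,0.4],[0,0,-0.065,0,0,0,0.4],[0,0,-0.08,0,0,0,0.4],[0,0,-0.095,0,0,0,0.4],[0,0,-0.11,0,0,0,0.4],[0,0,-0.11,0,0,0,0.4]]
  ]
}}

```text
t: 12.43
eef_pos: [0.597, 0.0817, 0.2019]
tool_rot: [0.003, 0.174, 0.985, 0.001]
contact_force: [0.6, 0.1, -2.0]
gripper_width: 0.65
grasp_force: 43.2
```

```bash
python3 -c "
from h import *
from station import bot
o=bot.get_obs();print(o['q'].round(2),o['eef_pos'],o['tool_rot'])
print(plan((.4147,-.2965,.11),85))
c=bot.read_camera('scene'); s=bot.read_camera('side'); cv2.imwrite('pics/m2.png',np.hstack([c['img'][60:310,90:390,::-1],s['img'][60:310,160:440,::-1]]))
"
```

```text
[-0.56  0.38  0.42  1.77 -0.18  1.03  1.15] [0.59695786 0.08171757 0.20186551] [0.0025044  0.17365744 0.98480217 0.0012302 ]
([0.0423, -0.418, 0.0903], [0.031, 0.056, -3.0])
```

View pics/m2.png

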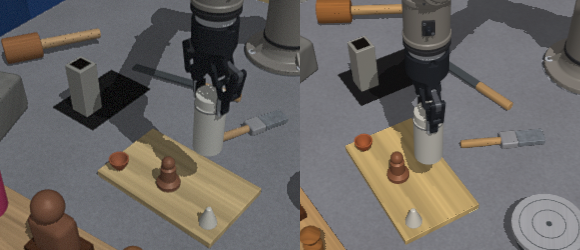

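The jar is up, and the vase stands on the mat at about (83,88) in the left crop. Now I carry the jar over.

Call:
{"fn": "servo_tool", "kwargs": {
  "motion": [
    [[0.001,-0.01,0,0,0,-0.1,0.4],[0.003,-0.03,0,0,0,-0.2,0.4],[0.006,-0.055,0,0,0,-0.4,0.4],[0.009,-0.08,0,0,0,-0.6,0.4],[0.011,-0.105,0,0,0,-0.8,0.4],[0.014,-0.13,0,0,0,-1,0.4],[0.016,-0.155,0,0,0,-1.2,0.4],[0.019,-0.18,0,0,0,-1.4,0.4],[0.021,-0.205,0,0,0,-1.6,0.4],[0.024,-0.23,0,0,0,-1.8,0.4],[0.026,-0.255,0,0,0,-2,0.4],[0.029,-0.28,0,0,0,-2.2,0.4],[0.031,-0.305,0,0,0,-2.4,0.4],[0.034,-0.33,0,0,0,-2.6,0.4],[0.036,-0.355,0,0,0,-2.8,0.4],[0.039,-0.38,0,0,0,-3,0.4],[0.041,-0.4,0,0,0,-3,0.4],[0.042,-0.413,0,0,0,-3,0.4],[0.0425,-0.418,0,0,0,-3,0.4],[0.0425,-0.418,0,0,0,-3,0.4]]
  ]
}}

```text
t: 14.2
eef_pos: [0.4104, -0.2977, 0.1974]
tool_rot: [-0.001, 0.045, 0.999, 0.0]
contact_force: [0.2, 0.4, -3.3]
gripper_width: 0.649
grasp_force: 43.2
```

Call:
{"fn": "servo_tool", "kwargs": {
  "motion": [
    [[0,0,0.01,0,0,0,0.4],[0,0,0.025,0,0,0,0.4],[0,0,0.045,0,0,0,0.4],[0,0,0.065,0,0,0,0.4],[0,0,0.085,0,0,0,0.4],[0,0,0.1,0,0,0,0.4],[0,0,0.11,0,0,0,0.4],[0,0,0.112,0,0,0,0.4],[0,0,0.112,0,0,0,0.4],[0,0,0.112,0,0,0,0.4]]
  ]
}}

```text
t: 15.03
eef_pos: [0.4128, -0.2967, 0.0866]
tool_rot: [0.0, 0.043, 0.999, -0.0]
contact_force: [-0.8, -0.8, -1.8]
gripper_width: 0.647
grasp_force: 43.2
```

Need about 11 mm more.

Call:
{"fn": "servo_tool", "kwargs": {
  "motion": [
    [[0,0,0.004,0,0,0,0.4],[0,0,0.007,0,0,0,0.4],[0,0,0.009,0,0,0,0.4],[0,0,0.01,0,0,0,0.4],[0,0,0.01,0,0,0,0.4],[0,0,0.01,0,0,0,0.4]]
  ]
}}

```text
t: 15.53
eef_pos: [0.4122, -0.2967, 0.0762]
tool_rot: [0.0, 0.044, 0.999, 0.0]
contact_force: [-1.0, 0.2, -3.5]
gripper_width: 0.652
grasp_force: 43.3
```

Call:
{"fn": "servo_tool", "kwargs": {
  "motion": [
    [[0,0,0.0005,0,0,0,0.4],[0,0,0.001,0,0,0,0.4],[0,0,0.0015,0,0,0,0.4],[0,0,0.0015,0,0,0,0.4]]
  ]
}}

```text
t: 15.87
eef_pos: [0.4128, -0.2972, 0.0756]
tool_rot: [0.001, 0.044, 0.999, -0.0]
contact_force: [-2.2, 0.8, 5.9]
gripper_width: 0.65
grasp_force: 44.3
```

Call:
{"fn": "servo_tool", "kwargs": {
  "motion": [
    [[0,0,0,0,0,0,0.7],[0,0,0,0,0,0,0.75],[0,0,0,0,0,0,0.85],[0,0,0,0,0,0,1],[0,0,0,0,0,0,1],[0,0,0,0,0,0,1],[0,0,0,0,0,0,1],[0,0,-0.02,0,0,0,1],[0,0,-0.045,0,0,0,1],[0,0,-0.08,0,0,0,1],[0,0,-0.115,0,0,0,1],[0,0,-0.15,0,0,0,1],[0,0,-0.17,0,0,0,1],[0,0,-0.17,0,0,0,1],[0,0,-0.17,0,0,0,1]]
  ]
}}

```text
t: 17.12
eef_pos: [0.4128, -0.2969, 0.2456]
tool_rot: [0.001, 0.043, 0.999, -0.0]
contact_force: [-0.0, 0.0, -0.6]
gripper_width: 1.001
grasp_force: 0.0
```

```bash
python3 -c "
from h import *
from station import bot
o=bot.get_obs();print(o['q'].round(2),o['eef_pos'])
S=bot.read_camera('scene'); D=bot.read_camera('side'); np.savez('scene1.npz',**S); np.savez('side1.npz',**D); cv2.imwrite('pics/m3.png',np.hstack([S['img'][60:310,90:390,::-1],D['img'][60:310,160:440,::-1]]))
for c,s in((S,(258,235)),(D,(257,228))):
    I=cv2.cvtColor(c['img'],cv2.COLOR_RGB2HSV); m,ce,st=blob((I[...,0]<12)&(I[...,1]>90),s); print(ce,st); c['t']=(st[0]+st[2]/2,st[1]); c['b']=(st[0]+st[2]/2,st[1]+st[3])
    f=plane(c,c['b'],.018); print('foot near edge',f)
print(tri(S,S['t'],D,D['t']))
print(plan((.54,.005,.25),90))
"
```

```text
[-0.02  0.17  0.6   1.93 -0.11  1.07  2.11] [ 0.41279007 -0.29691957  0.24560765]
[257.92913386 235.64173228] [247 216  23  36 508]
foot near edge [0.65268333 0.02814839 0.018     ]
[257.43965517 228.92887931] [248 212  21  32 464]
foot near edge [0.64458172 0.03567239 0.018     ]
(array([0.6211705 , 0.00773341, 0.08398122]), np.float64(0.00011321158032230426))
([-0.1018, 0.3112, -0.0063], [0.01, -0.018, -0.997])
```

View pics/m3.png

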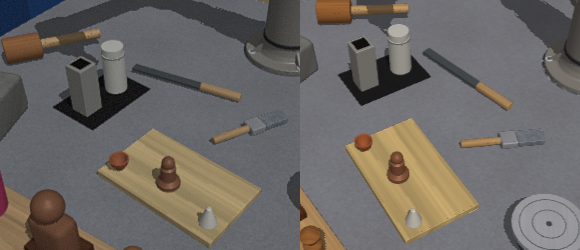

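Both stand upright on the mat, the vase at about (83,88) and the jar at about (113,68) in the left crop. The figure's foot edges in both views put its centre near (0.630, 0.015). I check that from the wrist.

Call:
{"fn": "servo_tool", "kwargs": {
  "motion": [
    [[-0.009,0.026,0,0,0,0,1],[-0.018,0.052,0,0,0,0,1],[-0.027,0.079,0,0,0,0,1],[-0.035,0.106,0,0,0,0,1],[-0.044,0.133,0,0,0,0,1],[-0.053,0.16,0,0,0,-0.2,1],[-0.062,0.187,0,0,0,-0.4,1],[-0.071,0.214,0,0,0,-0.6,1],[-0.08,0.241,0,0,0,-0.8,1],[-0.089,0.268,0,0,0,-1,1],[-0.098,0.295,0,0,0,-1,1],[-0.102,0.315,0,0,0,-1,1],[-0.102,0.315,0,0,0,-1,1],[-0.102,0.315,0,0,0,-1,1]]
  ]
}}

```text
t: 18.38
eef_pos: [0.5404, 0.0093, 0.2427]
tool_rot: [-0.002, -0.001, 1.0, -0.0]
contact_force: [0.4, -0.8, -0.3]
gripper_width: 0.996
grasp_force: 0.0
```

Run:
```python
from h import *
from station import bot
W=bot.read_camera("wrist"); np.savez("w3.npz",**W); S=load("scene1");D=load("side1")
cv2.imwrite("pics/w3.png",W["img"][...,::-1])
print(bot.get_obs()["eef_pos"])
for nm,x in(("bowl",(.66,-.09,.03)),("fig",(.63,.015,.05))):
  cs=[]
  for c in(W,S,D):
    p=c["K"]@np.linalg.inv(c["pose"])[:3]@np.array([*x,1]); p=p[:2]/p[2]
    I=cv2.cvtColor(c["img"],cv2.COLOR_RGB2HSV); m,ce,st=blob((I[...,0]<12)&(I[...,1]>90),p); print(nm,p.round(),ce.round(1),st); cs.append(ce)
    # foot: rows of the widest extent -> left/right edges
    if nm=="fig":
        w=m.sum(1); ys=np.where(w>=w.max()-1)[0]; y=ys.mean(); xs=np.where(m[int(y)])[0]; print("  widest",y,w.max(),plane(c,((xs[0]+xs[-1])/2,y),.026))
  print(tri(W,cs[0],S,cs[1]),tri(W,cs[0],D,cs[2]))
```

```text
[0.5402913  0.00778995 0.24308816]
bowl [197. 275.] [186.4 271.9] [167 256  36  34 840]
bowl [210. 227.] [208.4 219.8] [199 212  20  18 272]
bowl [222. 209.] [222.9 201.4] [214 194  18  17 232]
(array([ 0.65082543, -0.10008789,  0.03961002]), np.float64(7.930306520066226e-05)) (array([ 0.64982441, -0.09952581,  0.04171351]), np.float64(4.9136791020715955e-05))
fig [284. 259.] [294.4 262.7] [293 261   4   5  11]
  widest 262.5 4 [0.64485328 0.02772956 0.026     ]
fig [259. 232.] [257.9 235.6] [247 216  23  36 508]
  widest 242.0 23 [0.63625342 0.01598526 0.026     ]
fig [258. 226.] [257.4 228.9] [248 212  21  32 464]
  widest 234.0 21 [0.63281408 0.01729027 0.026     ]
(array([0.63729469, 0.02234122, 0.04810347]), np.float64(0.009437389513566298)) (array([0.63500248, 0.02467445, 0.05179912]), np.float64(0.004637676107932996))
```

View pics/w3.png

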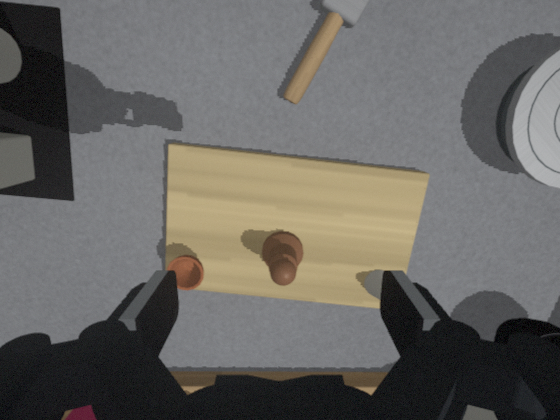

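The wrist view shows the figure alone, with head centre at about (284,270) and foot centre at about (283,251). The bowl is at (186,272) and the cone at about (388,285).

Run:
```python
from h import *
W=load("w3");S=load("scene1");D=load("side1")
I=W["img"].astype(int); m=((I[...,0]>I[...,2]*1.7)&(I[...,0]<130)&(I[...,1]<I[...,0]*.72)).astype(np.uint8)[225:292,250:320]
m,ce,st=blob(m,(33,30)); print(ce+[250,225],st[:4]+[250,225,0,0],m.sum(1)[::3])
print("head",plane(W,(284,270),.078),"foot",plane(W,(283,251),.028))
print("cone",plane(W,(388,285),.02))
hs=[]
for c in(S,D):
    J=cv2.cvtColor(c["img"],cv2.COLOR_RGB2HSV); q,ce,st=blob((J[...,0]<12)&(J[...,1]>90),(257,233))
    r=q[:,st[0]:st[0]+st[2]]; ws=[int(x) for x in q.sum(1)[st[1]:st[1]+st[3]]]; print(ws)
    w=max(ws[:12]); y=st[1]+w/2; xs=np.where(q[int(y)])[0]; hs.append((xs.mean(),y-.0)); print(hs[-1])
print(tri(S,hs[0],D,hs[1]),tri(W,(284,270),S,hs[0]),tri(W,(284,270),D,hs[1]))
print(plan((.632,.0145,.25),84),plan((.632,.0145,.034),84))
```

```text
[281. 254.] [281 254   1   1] [0 0 0 0 0 0 0 0 0 0 0 0 0 0 0 0 0 0 0 0 0 0 0]
head [0.62957377 0.01431472 0.078     ] foot [0.62903417 0.01372489 0.028     ]
cone [0.67810236 0.14562911 0.02      ]
[1, 6, 9, 10, 11, 12, 13, 12, 10, 11, 14, 12, 13, 14, 12, 12, 13, 14, 11, 14, 16, 19, 17, 20, 21, 23, 21, 23, 21, 20, 20, 18, 16, 15, 11, 3]
(np.float64(257.5), np.float64(223.0))
[4, 7, 10, 10, 10, 12, 12, 12, 13, 13, 14, 13, 13, 13, 14, 17, 17, 19, 19, 21, 21, 21, 21, 21, 20, 20, 19, 17, 16, 13, 10, 2]
(np.float64(256.5), np.float64(219.0))
(array([0.63029764, 0.01191644, 0.07269053]), np.float64(0.0020986940766906104)) (array([0.63139055, 0.01338158, 0.07534864]), np.float64(0.002169403529374411)) (array([0.63147401, 0.01431608, 0.07419855]), np.float64(0.00014574475254892534))
([-0.0917, 0.0067, -0.0072], [-0.015, -0.035, 1.205]) ([-0.0924, 0.0069, 0.2088], [-0.015, -0.035, 1.205])
```

Call:
{"fn": "servo_tool", "kwargs": {
  "motion": [
    [[-0.025,0.002,0.02,0,0,0,0.8],[-0.05,0.004,0.04,0,0,0,0.8],[-0.075,0.005,0.06,0,0,0,0.8],[-0.09,0.006,0.08,0,0,0,0.8],[-0.09,0.006,0.095,0,0,0,0.8],[-0.09,0.006,0.11,0,0,0,0.8],[-0.09,0.006,0.125,0,0,0,0.8],[-0.09,0.006,0.14,0,0,0,0.8],[-0.09,0.006,0.14,0,0,0,0.8],[-0.09,0.006,0.14,0,0,0,0.8]]
  ]
}}

```text
t: 19.27
eef_pos: [0.6301, 0.0125, 0.1038]
tool_rot: [-0.001, 0.001, 1.0, -0.001]
contact_force: [-0.2, -0.7, 0.3]
gripper_width: 0.801
grasp_force: 0.0
```

Call:
{"fn": "servo_tool", "kwargs": {
  "motion": [
    [[0,0.0015,0.015,0,0,0,0.8],[0,0.0015,0.03,0,0,0,0.8],[0,0.0015,0.045,0,0,0,0.8],[0,0.0015,0.058,0,0,0,0.8],[0,0.0015,0.068,0,0,0,0.8],[0,0.0015,0.07,0,0,0,0.8],[0,0.0015,0.07,0,0,0,0.8],[0,0.0015,0.07,0,0,0,0.8]]
  ]
}}

```text
t: 19.93
eef_pos: [0.6318, 0.0155, 0.0353]
tool_rot: [0.0, 0.0, 1.0, -0.0]
contact_force: [0.2, 0.4, 0.3]
gripper_width: 0.799
grasp_force: 0.0
```

Call:
{"fn": "servo_tool", "kwargs": {
  "motion": [
    [[0,0,0,0,0,0,0.7],[0,0,0,0,0,0,0.6],[0,0,0,0,0,0,0.55],[0,0,0,0,0,0,0.5],[0,0,0,0,0,0,0.45],[0,0,0,0,0,0,0.4],[0,0,0,0,0,0,0.3],[0,0,0,0,0,0,0.2],[0,0,0,0,0,0,0.2],[0,0,0,0,0,0,0.2],[0,0,0,0,0,0,0.2]]
  ],
  "grip_force": 30
}}

```text
t: 20.85
eef_pos: [0.6314, 0.0155, 0.035]
tool_rot: [0.0, 0.0, 1.0, -0.0]
contact_force: [-1.9, -1.2, 5.4]
gripper_width: 0.347
grasp_force: 29.8
```

Call:
{"fn": "servo_tool", "kwargs": {
  "motion": [
    [[0,0,-0.005,0,0,0,0.2],[0,0,-0.01,0,0,0,0.2],[0,0,-0.02,0,0,0,0.2],[0,0,-0.035,0,0,0,0.2],[0,0,-0.055,0,0,0,0.2],[0,0,-0.075,0,0,0,0.2],[0,0,-0.095,0,0,0,0.2],[0,0,-0.11,0,0,0,0.2],[0,0,-0.12,0,0,0,0.2],[0,0,-0.12,0,0,0,0.2],[0,0,-0.12,0,0,0,0.2]]
  ]
}}

```text
t: 21.77
eef_pos: [0.6313, 0.0159, 0.1549]
tool_rot: [0.0, -0.0, 1.0, 0.0]
contact_force: [0.5, -0.2, -0.7]
gripper_width: 0.347
grasp_force: 29.8
```

```bash
python3 -c "
from h import *
from station import bot
o=bot.get_obs();print(o['q'].round(2),o['eef_pos'],o['gripper_width'],o['grasp_force'])
print(plan((.473,.319,.12),90),plan((.473,.319,.12),60))
W=bot.read_camera('wrist');cv2.imwrite('pics/w4.png',W['img'][...,::-1])
"
```

```text
[-0.38  0.47  0.35  1.74 -0.19  0.97  1.61] [0.63129043 0.01587424 0.1549477 ] 0.3465004843827325 29.811557944631204
([0.1582, 0.3032, 0.0349], [0.003, 0.007, 0.003]) ([0.1582, 0.3032, 0.0349], [0.005, 0.006, 6.003])
```

View pics/w4.png

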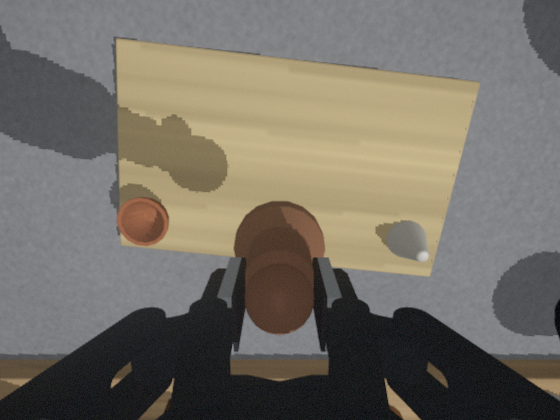

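The figure is held upright and centred between the pads, with its head at (280,298) and its foot at (280,245).

Call:
{"fn": "servo_tool", "kwargs": {
  "motion": [
    [[0.004,0.008,0,0,0,0,0.2],[0.013,0.024,0,0,0,0,0.2],[0.024,0.046,0,0,0,0,0.2],[0.036,0.069,0,0,0,0,0.2],[0.048,0.092,0,0,0,0,0.2],[0.06,0.115,0,0,0,0,0.2],[0.072,0.138,0,0,0,0,0.2],[0.084,0.161,0,0,0,0,0.2],[0.096,0.184,0,0,0,0,0.2],[0.108,0.207,0,0,0,0,0.2],[0.12,0.23,0,0,0,0,0.2],[0.132,0.253,0,0,0,0,0.2],[0.143,0.275,0,0,0,0,0.2],[0.153,0.293,0.01,0,0,0,0.2],[0.158,0.303,0.02,0,0,0,0.2],[0.158,0.303,0.035,0,0,0,0.2],[0.158,0.303,0.05,0,0,0,0.2],[0.158,0.303,0.06,0,0,0,0.2],[0.158,0.303,0.06,0,0,0,0.2],[0.158,0.303,0.06,0,0,0,0.2]]
  ]
}}

```text
t: 23.48
eef_pos: [0.4729, 0.3177, 0.0938]
tool_rot: [-0.001, 0.0, 1.0, -0.001]
contact_force: [0.3, 0.3, -1.2]
gripper_width: 0.353
grasp_force: 29.9
```

```bash
python3 -c "
from h import *
from station import bot
print(plan((.474,.320,.0675),90), bot.get_obs()['eef_pos'])
"
```

```text
([-0.0012, 0.0023, 0.0263], [-0.019, -0.017, -0.009]) [0.4728509  0.31774717 0.09381662]
```

Call:
{"fn": "servo_tool", "kwargs": {
  "motion": [
    [[-0.001,0.001,0.007,0,0,0,0.2],[-0.001,0.001,0.014,0,0,0,0.2],[-0.001,0.001,0.02,0,0,0,0.2],[-0.001,0.001,0.024,0,0,0,0.2],[-0.001,0.001,0.026,0,0,0,0.2],[-0.001,0.001,0.026,0,0,0,0.2],[-0.001,0.001,0.026,0,0,0,0.2]]
  ]
}}

```text
t: 24.07
eef_pos: [0.4743, 0.3197, 0.0687]
tool_rot: [-0.0, -0.0, 1.0, -0.0]
contact_force: [0.0, 0.8, -1.4]
gripper_width: 0.349
grasp_force: 29.9
```

Call:
{"fn": "servo_tool", "kwargs": {
  "motion": [
    [[0,0,0.0005,0,0,0,0.2],[0,0,0.001,0,0,0,0.2],[0,0,0.001,0,0,0,0.2],[0,0,0.001,0,0,0,0.2]]
  ]
}}

```text
t: 24.4
eef_pos: [0.4743, 0.3198, 0.0678]
tool_rot: [0.0, -0.0, 1.0, 0.0]
contact_force: [0.2, -0.1, -1.4]
gripper_width: 0.346
grasp_force: 29.9
```

Call:
{"fn": "servo_tool", "kwargs": {
  "motion": [
    [[0,0,0.0005,0,0,0,0.2],[0,0,0.001,0,0,0,0.2],[0,0,0.001,0,0,0,0.2],[0,0,0.001,0,0,0,0.2]]
  ]
}}

```text
t: 24.73
eef_pos: [0.4743, 0.3198, 0.067]
tool_rot: [0.0, -0.0, 1.0, 0.0]
contact_force: [-1.6, -0.6, 3.5]
gripper_width: 0.352
grasp_force: 30.3
```

Call:
{"fn": "servo_tool", "kwargs": {
  "motion": [
    [[0,0,0,0,0,0,0.38],[0,0,0,0,0,0,0.42],[0,0,0,0,0,0,0.5],[0,0,0,0,0,0,0.65],[0,0,0,0,0,0,0.8],[0,0,0,0,0,0,1],[0,0,0,0,0,0,1],[0,0,-0.02,0,0,0,1],[0,0,-0.045,0,0,0,1],[0,0,-0.08,0,0,0,1],[0,0,-0.115,0,0,0,1],[0,0,-0.15,0,0,0,1],[0,0,-0.18,0,0,0,1],[0,0,-0.18,0,0,0,1],[0,0,-0.18,0,0,0,1]]
  ]
}}

```text
t: 25.98
eef_pos: [0.4752, 0.3204, 0.2487]
tool_rot: [0.002, -0.0, 1.0, 0.002]
contact_force: [-0.2, -0.0, -1.1]
gripper_width: 0.999
grasp_force: 0.0
```

Run:
```python
from h import *
from station import bot
W=bot.read_camera("wrist");S=bot.read_camera("scene");D=bot.read_camera("side");np.savez("w5.npz",**W)
a=S["img"][60:330,90:490,::-1];b=D["img"][60:330,160:460,::-1]
cv2.imwrite("pics/m4.png",np.hstack([a,b]))
I=cv2.cvtColor(W["img"],cv2.COLOR_RGB2HSV); 
for n,c in(("s",S),("d",D)):
    J=cv2.cvtColor(c["img"],cv2.COLOR_RGB2HSV); p=c["K"]@np.linalg.inv(c["pose"])[:3]@np.array([.473,.319,.08,1]); p=p[:2]/p[2]
    q,ce,st=blob((J[...,0]<12)&(J[...,1]>90),p); print(p,ce,st); c["c"]=ce
    xs=st[0]+st[2]/2; 
print("fig centroid",tri(S,S["c"],D,D["c"]))
print(plan((.4128,-.2969,.245),85),bot.get_obs()["eef_pos"],bot.get_obs()["q"].round(2))
```

```text
[433.09977189 234.13111451] [432.54249548 237.28933092] [418 218  26  36 553]
[410.99297153 275.19486449] [410.05383361 278.50734095] [397 260  25  35 613]
fig centroid (array([0.47590631, 0.32064315, 0.07387645]), np.float64(0.001026238157455223))
([0.0607, -0.6161, 0.0014], [-0.018, -0.021, 1.003]) [0.47338145 0.31924484 0.2453132 ] [-0.94  0.28  0.29  1.78 -0.09  1.1   0.95]
```

View pics/m4.png

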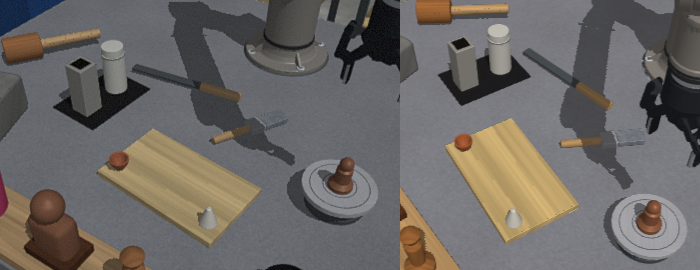

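The figure stands upright on the turntable at about (0.475, 0.320). The jar and vase are unchanged on the mat, at (113,68) and (83,88) in the crop. I fetch the jar.

Call:
{"fn": "servo_tool", "kwargs": {
  "motion": [
    [[0.003,-0.032,0,0,0,0,1],[0.006,-0.064,0,0,0,0,1],[0.009,-0.096,0,0,0,0,1],[0.012,-0.128,0,0,0,0,1],[0.016,-0.16,0,0,0,0,1],[0.019,-0.192,0,0,0,0,1],[0.022,-0.225,0,0,0,0.2,1],[0.025,-0.258,0,0,0,0.4,1],[0.028,-0.29,0,0,0,0.6,1],[0.032,-0.323,0,0,0,0.8,1],[0.035,-0.356,0,0,0,1,1],[0.038,-0.388,0,0,0,1,1],[0.041,-0.42,0,0,0,1,1],[0.045,-0.453,0,0,0,1,1],[0.048,-0.486,0,0,0,1,1],[0.051,-0.518,0,0,0,1,1],[0.054,-0.55,0,0,0,1,1],[0.057,-0.582,0,0,0,1,1],[0.06,-0.61,0,0,0,1,1],[0.0607,-0.616,0,0,0,1,1]]
  ]
}}

```text
t: 27.8
eef_pos: [0.4113, -0.3007, 0.2458]
tool_rot: [-0.001, 0.046, 0.999, -0.001]
contact_force: [0.3, 0.1, -0.3]
gripper_width: 1.001
grasp_force: 0.0
```

Call:
{"fn": "servo_tool", "kwargs": {
  "motion": [
    [[0,0,0,0,0,0,1],[0,0,0,0,0,0,1],[0,0,0,0,0,0,1]]
  ]
}}

```text
t: 28.05
eef_pos: [0.4137, -0.2945, 0.2459]
tool_rot: [-0.001, 0.043, 0.999, 0.001]
contact_force: [-0.1, -0.1, -0.1]
gripper_width: 1.002
grasp_force: 0.0
```

```bash
python3 -c "
from h import *
from station import bot
print(plan((.4128,-.2972,.0756),85), bot.get_obs()['eef_pos'])
"
```

```text
([0.0005, -0.0029, 0.1703], [0.013, -0.016, 0.023]) [ 0.41373074 -0.29453614  0.24594406]
```

Call:
{"fn": "servo_tool", "kwargs": {
  "motion": [
    [[0,-0.002,0.02,0,0,0,1],[0,-0.002,0.04,0,0,0,1],[0,-0.002,0.06,0,0,0,1],[0,-0.002,0.08,0,0,0,1],[0,-0.002,0.1,0,0,0,1],[0,-0.002,0.12,0,0,0,1],[0,-0.002,0.14,0,0,0,1],[0,-0.002,0.155,0,0,0,1],[0,-0.002,0.165,0,0,0,1],[0,-0.002,0.17,0,0,0,1],[0,-0.002,0.17,0,0,0,1],[0,-0.002,0.17,0,0,0,1]]
  ]
}}

```text
t: 29.05
eef_pos: [0.4139, -0.298, 0.0771]
tool_rot: [0.0, 0.043, 0.999, 0.0]
contact_force: [-1.1, -0.4, -0.3]
gripper_width: 1.0
grasp_force: 0.0
```

Call:
{"fn": "servo_tool", "kwargs": {
  "motion": [
    [[0,0,0,0,0,0,0.85],[0,0,0,0,0,0,0.75],[0,0,0,0,0,0,0.7],[0,0,0,0,0,0,0.65],[0,0,0,0,0,0,0.6],[0,0,0,0,0,0,0.5],[0,0,0,0,0,0,0.4],[0,0,0,0,0,0,0.4],[0,0,0,0,0,0,0.4],[0,0,0,0,0,0,0.4]]
  ],
  "grip_force": 40
}}

```text
t: 29.88
eef_pos: [0.4141, -0.2986, 0.0778]
tool_rot: [0.001, 0.044, 0.999, 0.0]
contact_force: [-1.7, 2.2, 8.6]
gripper_width: 0.649
grasp_force: 40.2
```

Call:
{"fn": "servo_tool", "kwargs": {
  "motion": [
    [[0,0,-0.005,0,0,0,0.4],[0,0,-0.01,0,0,0,0.4],[0,0,-0.02,0,0,0,0.4],[0,0,-0.035,0,0,0,0.4],[0,0,-0.05,0,0,0,0.4],[0,0,-0.065,0,0,0,0.4],[0,0,-0.08,0,0,0,0.4],[0,0,-0.095,0,0,0,0.4],[0,0,-0.11,0,0,0,0.4],[0,0,-0.12,0,0,0,0.4],[0,0,-0.12,0,0,0,0.4]]
  ]
}}

```text
t: 30.8
eef_pos: [0.4144, -0.2991, 0.1989]
tool_rot: [0.002, 0.044, 0.999, -0.001]
contact_force: [1.4, -0.1, -3.3]
gripper_width: 0.648
grasp_force: 43.1
```

```bash
python3 -c "
from h import *
from station import bot
print(plan((.5955,.0812,.0896),85), bot.get_obs()['eef_pos'])
"
```

```text
([-0.1468, 0.3947, 0.1095], [-0.01, 0.042, -0.001]) [ 0.41438904 -0.29910052  0.19890475]
```

Call:
{"fn": "servo_tool", "kwargs": {
  "motion": [
    [[-0.003,0.008,0,0,0,0,0.4],[-0.009,0.024,0,0,0,0,0.4],[-0.018,0.047,0,0,0,0,0.4],[-0.027,0.071,0,0,0,0,0.4],[-0.036,0.095,0,0,0,0,0.4],[-0.045,0.119,0,0,0,0,0.4],[-0.054,0.143,0,0,0,0,0.4],[-0.063,0.167,0,0,0,0,0.4],[-0.072,0.191,0,0,0,0,0.4],[-0.081,0.215,0,0,0,0,0.4],[-0.09,0.239,0,0,0,0,0.4],[-0.099,0.263,0,0,0,0,0.4],[-0.108,0.287,0,0,0,0,0.4],[-0.117,0.311,0,0,0,0,0.4],[-0.126,0.335,0,0,0,0,0.4],[-0.135,0.359,0,0,0,0,0.4],[-0.142,0.379,0,0,0,0,0.4],[-0.147,0.391,0.01,0,0,0,0.4],[-0.148,0.3945,0.02,0,0,0,0.4],[-0.148,0.3945,0.03,0,0,0,0.4]]
  ]
}}

```text
t: 32.47
eef_pos: [0.5942, 0.0826, 0.1644]
tool_rot: [-0.001, 0.043, 0.999, -0.0]
contact_force: [-0.9, -1.3, -2.6]
gripper_width: 0.645
grasp_force: 43.1
```

Call:
{"fn": "servo_tool", "kwargs": {
  "motion": [
    [[0,0,0.015,0,0,0,0.4],[0,0,0.03,0,0,0,0.4],[0,0,0.045,0,0,0,0.4],[0,0,0.058,0,0,0,0.4],[0,0,0.065,0,0,0,0.4],[0,0,0.065,0,0,0,0.4],[0,0,0.065,0,0,0,0.4],[0,0,0.065,0,0,0,0.4]]
  ]
}}

```text
t: 33.13
eef_pos: [0.5957, 0.0814, 0.1023]
tool_rot: [0.001, 0.044, 0.999, 0.0]
contact_force: [1.0, -0.1, -2.8]
gripper_width: 0.646
grasp_force: 43.1
```

```bash
python3 -c "
from h import *
from station import bot
print(plan((.597,.081,.0922),85), bot.get_obs()['eef_pos'])
"
```

```text
([-0.0013, -0.0003, 0.0101], [0.002, 0.012, -0.005]) [0.5957225  0.08144744 0.10234422]
```

Call:
{"fn": "servo_tool", "kwargs": {
  "motion": [
    [[-0.001,0,0.004,0,0,0,0.4],[-0.001,0,0.007,0,0,0,0.4],[-0.001,0,0.009,0,0,0,0.4],[-0.001,0,0.0095,0,0,0,0.4],[-0.001,0,0.0095,0,0,0,0.4],[-0.001,0,0.0095,0,0,0,0.4]]
  ]
}}

```text
t: 33.63
eef_pos: [0.5962, 0.0817, 0.0922]
tool_rot: [0.0, 0.044, 0.999, 0.0]
contact_force: [0.8, 0.2, -3.2]
gripper_width: 0.644
grasp_force: 43.1
```

Call:
{"fn": "servo_tool", "kwargs": {
  "motion": [
    [[0,0,0.0005,0,0,0,0.4],[0,0,0.001,0,0,0,0.4],[0,0,0.0015,0,0,0,0.4],[0,0,0.0015,0,0,0,0.4]]
  ]
}}

```text
t: 33.97
eef_pos: [0.597, 0.0817, 0.092]
tool_rot: [0.001, 0.044, 0.999, 0.0]
contact_force: [-2.4, 0.5, 6.9]
gripper_width: 0.644
grasp_force: 44.4
```

Call:
{"fn": "servo_tool", "kwargs": {
  "motion": [
    [[0,0,0,0,0,0,0.7],[0,0,0,0,0,0,0.75],[0,0,0,0,0,0,0.85],[0,0,0,0,0,0,1],[0,0,0,0,0,0,1],[0,0,0,0,0,0,1],[0,0,0,0,0,0,1],[0,0,-0.02,0,0,0,1],[0,0,-0.045,0,0,0,1],[0,0,-0.08,0,0,0,1],[0,0,-0.115,0,0,0,1],[0,0,-0.135,0,0,0,1],[0,0,-0.135,0,0,0,1],[0,0,-0.135,0,0,0,1]]
  ]
}}

```text
t: 35.13
eef_pos: [0.5969, 0.0819, 0.2269]
tool_rot: [0.001, 0.044, 0.999, 0.001]
contact_force: [-0.0, -0.0, -1.0]
gripper_width: 0.997
grasp_force: 0.0
```

```bash
python3 -c "
from h import *
from station import bot
print(plan((.5204,-.3054,.228),85), bot.get_obs()['eef_pos'])
"
```

```text
([0.0425, -0.3925, -0.0018], [0.016, 0.027, 0.002]) [0.59689638 0.08187694 0.22688421]
```

Call:
{"fn": "servo_tool", "kwargs": {
  "motion": [
    [[0.004,-0.033,0,0,0,0,1],[0.007,-0.066,0,0,0,0,1],[0.011,-0.099,0,0,0,0,1],[0.014,-0.132,0,0,0,0,1],[0.018,-0.165,0,0,0,0,1],[0.021,-0.198,0,0,0,0,1],[0.025,-0.231,0,0,0,0,1],[0.028,-0.264,0,0,0,0,1],[0.032,-0.297,0,0,0,0,1],[0.036,-0.33,0,0,0,0,1],[0.039,-0.36,0,0,0,0,1],[0.042,-0.383,0,0,0,0,1],[0.0425,-0.3925,0,0,0,0,1],[0.0425,-0.3925,0,0,0,0,1],[0.0425,-0.3925,0,0,0,0,1],[0.0425,-0.3925,0,0,0,0,1]]
  ]
}}

```text
t: 36.47
eef_pos: [0.5204, -0.3033, 0.2249]
tool_rot: [-0.001, 0.042, 0.999, 0.001]
contact_force: [-0.1, 0.2, -0.1]
gripper_width: 1.003
grasp_force: 0.0
```

```bash
python3 -c "
from h import *
from station import bot
print(plan((.5204,-.3054,.074),85), bot.get_obs()['eef_pos'])
"
```

```text
([-0.0004, -0.0023, 0.1509], [0.017, -0.012, 0.031]) [ 0.52036469 -0.30327423  0.22486339]
```

Call:
{"fn": "servo_tool", "kwargs": {
  "motion": [
    [[0,-0.002,0.02,0,0,0,1],[0,-0.002,0.04,0,0,0,1],[0,-0.002,0.06,0,0,0,1],[0,-0.002,0.08,0,0,0,1],[0,-0.002,0.1,0,0,0,1],[0,-0.002,0.12,0,0,0,1],[0,-0.002,0.137,0,0,0,1],[0,-0.002,0.147,0,0,0,1],[0,-0.002,0.15,0,0,0,1],[0,-0.002,0.15,0,0,0,1],[0,-0.002,0.15,0,0,0,1]]
  ]
}}

```text
t: 37.38
eef_pos: [0.5203, -0.3073, 0.0764]
tool_rot: [0.001, 0.043, 0.999, -0.0]
contact_force: [-0.5, 0.1, 0.0]
gripper_width: 0.998
grasp_force: 0.0
```

Call:
{"fn": "servo_tool", "kwargs": {
  "motion": [
    [[0,0,0,0,0,0,0.8],[0,0,0,0,0,0,0.7],[0,0,0,0,0,0,0.6],[0,0,0,0,0,0,0.5],[0,0,0,0,0,0,0.4],[0,0,0,0,0,0,0.3],[0,0,0,0,0,0,0.3],[0,0,0,0,0,0,0.3],[0,0,0,0,0,0,0.3],[0,0,0,0,0,0,0.3],[0,0,0,0,0,0,0.3]]
  ],
  "grip_force": 40
}}

```text
t: 38.3
eef_pos: [0.5202, -0.3073, 0.0766]
tool_rot: [0.001, 0.043, 0.999, 0.0]
contact_force: [-0.2, 2.5, 5.8]
gripper_width: 0.607
grasp_force: 41.2
```

Call:
{"fn": "servo_tool", "kwargs": {
  "motion": [
    [[0,0,-0.005,0,0,0,0.3],[0,0,-0.01,0,0,0,0.3],[0,0,-0.02,0,0,0,0.3],[0,0,-0.035,0,0,0,0.3],[0,0,-0.05,0,0,0,0.3],[0,0,-0.065,0,0,0,0.3],[0,0,-0.08,0,0,0,0.3],[0,0,-0.095,0,0,0,0.3],[0,0,-0.11,0,0,0,0.3],[0,0,-0.11,0,0,0,0.3]]
  ]
}}

```text
t: 39.13
eef_pos: [0.5208, -0.309, 0.1892]
tool_rot: [0.002, 0.044, 0.999, -0.001]
contact_force: [0.6, 0.1, -2.9]
gripper_width: 0.608
grasp_force: 42.6
```

```bash
python3 -c "
from h import *
from station import bot
print(plan((.5779,-.0287,.0869),102), bot.get_obs()['eef_pos'])
"
```

```text
([-0.0318, 0.2845, 0.1019], [-0.029, 0.053, -3.407]) [ 0.5207755  -0.30904776  0.18917814]
```

Call:
{"fn": "servo_tool", "kwargs": {
  "motion": [
    [[-0.001,0.009,0,0,0,-0.1,0.3],[-0.003,0.026,0,0,0,-0.3,0.3],[-0.005,0.048,0,0,0,-0.6,0.3],[-0.008,0.07,0,0,0,-0.85,0.3],[-0.01,0.092,0,0,0,-1.1,0.3],[-0.013,0.114,0,0,0,-1.4,0.3],[-0.015,0.136,0,0,0,-1.65,0.3],[-0.018,0.158,0,0,0,-1.9,0.3],[-0.02,0.18,0,0,0,-2.2,0.3],[-0.023,0.202,0,0,0,-2.45,0.3],[-0.025,0.224,0,0,0,-2.7,0.3],[-0.028,0.246,0,0,0,-3,0.3],[-0.03,0.265,0,0,0,-3.2,0.3],[-0.0315,0.279,0.005,0,0,-3.4,0.3],[-0.032,0.2845,0.015,0,0,-3.4,0.3],[-0.032,0.2845,0.03,0,0,-3.4,0.3],[-0.032,0.2845,0.048,0,0,-3.4,0.3],[-0.032,0.2845,0.065,0,0,-3.4,0.3],[-0.032,0.2845,0.08,0,0,-3.4,0.3],[-0.032,0.2845,0.085,0,0,-3.4,0.3]]
  ]
}}

```text
t: 40.8
eef_pos: [0.5734, -0.0278, 0.0972]
tool_rot: [-0.003, -0.104, 0.995, -0.0]
contact_force: [-0.4, 0.3, -3.2]
gripper_width: 0.604
grasp_force: 42.6
```

Call:
{"fn": "servo_tool", "kwargs": {
  "motion": [
    [[0,0,0,0,0,0,0.3],[0,0,0,0,0,0,0.3]]
  ]
}}

```text
t: 40.97
eef_pos: [0.5758, -0.0276, 0.1004]
tool_rot: [-0.0, -0.104, 0.995, -0.0]
contact_force: [-0.4, -1.3, -2.8]
gripper_width: 0.607
grasp_force: 42.6
```

```bash
python3 -c "
from h import *
from station import bot
print(plan((.5779,-.0287,.091),102), bot.get_obs()['eef_pos'])
"
```

```text
([-0.0018, -0.0015, 0.0094], [-0.005, -0.01, -0.011]) [ 0.57584555 -0.02764333  0.10041182]
```

Call:
{"fn": "servo_tool", "kwargs": {
  "motion": [
    [[-0.0015,-0.001,0.004,0,0,0,0.3],[-0.0015,-0.001,0.0065,0,0,0,0.3],[-0.0015,-0.001,0.008,0,0,0,0.3],[-0.0015,-0.001,0.0085,0,0,0,0.3],[-0.0015,-0.001,0.0085,0,0,0,0.3]]
  ]
}}

```text
t: 41.38
eef_pos: [0.5778, -0.0276, 0.0923]
tool_rot: [0.0, -0.105, 0.995, 0.0]
contact_force: [0.4, -0.7, -2.5]
gripper_width: 0.607
grasp_force: 42.7
```

Call:
{"fn": "servo_tool", "kwargs": {
  "motion": [
    [[0,0,0.0005,0,0,0,0.3],[0,0,0.001,0,0,0,0.3],[0,0,0.0015,0,0,0,0.3],[0,0,0.0015,0,0,0,0.3]]
  ]
}}

```text
t: 41.72
eef_pos: [0.5779, -0.0276, 0.0907]
tool_rot: [0.0, -0.105, 0.995, 0.0]
contact_force: [0.2, -0.4, -3.6]
gripper_width: 0.603
grasp_force: 42.6
```

Call:
{"fn": "servo_tool", "kwargs": {
  "motion": [
    [[0,0,0.0005,0,0,0,0.3],[0,0,0.001,0,0,0,0.3],[0,0,0.001,0,0,0,0.3],[0,0,0.001,0,0,0,0.3]]
  ]
}}

```text
t: 42.05
eef_pos: [0.5784, -0.0275, 0.0907]
tool_rot: [0.001, -0.105, 0.995, 0.0]
contact_force: [-1.6, 0.5, 6.2]
gripper_width: 0.609
grasp_force: 43.1
```

Touching, so I release and back away upward.

Call:
{"fn": "servo_tool", "kwargs": {
  "motion": [
    [[0,0,0,0,0,0,0.65],[0,0,0,0,0,0,0.7],[0,0,0,0,0,0,0.8],[0,0,0,0,0,0,1],[0,0,0,0,0,0,1],[0,0,0,0,0,0,1],[0,0,0,0,0,0,1],[0,0,-0.02,0,0,0,1],[0,0,-0.045,0,0,0,1],[0,0,-0.08,0,0,0,1],[0,0,-0.115,0,0,0,1],[0,0,-0.15,0,0,0,1],[0.03,0,-0.17,0,0,0,1],[0.06,0,-0.2,0,0,0,1],[0.08,0,-0.22,0,0,0,1],[0.08,0.03,-0.22,0,0,0,1],[0.08,0.05,-0.22,0,0,0,1],[0.08,0.05,-0.22,0,0,0,1],[0.08,0.05,-0.22,0,0,0,1]]
  ]
}}

```text
t: 43.63
eef_pos: [0.4889, 0.0057, 0.3098]
tool_rot: [0.0, -0.106, 0.994, 0.0]
contact_force: [-0.2, -0.6, -0.7]
gripper_width: 0.998
grasp_force: 0.0
```

Run:
```python
from h import *
from station import bot
S=bot.read_camera("scene");D=bot.read_camera("side");W=bot.read_camera("wrist")
cv2.imwrite("pics/m5.png",np.hstack([S["img"][110:330,170:490,::-1],D["img"][110:330,180:460,::-1]]))
print(bot.get_obs()["contact_force"],bot.get_obs()["eef_pos"])
def pr(c,x):
    p=c["K"]@np.linalg.inv(c["pose"])[:3]@np.array([*x,1]); return p[:2]/p[2]
def lid(c,t):
    I=cv2.cvtColor(c["img"],cv2.COLOR_RGB2HSV); m,ce,st=blob((I[...,2]>t)&(I[...,1]<50),pr(c,(.5945,.081,.142)))
    return cv2.fitEllipse(max(cv2.findContours(m,0,2)[0],key=len))[0]
def mouth(c,t):
    g=cv2.cvtColor(c["img"],cv2.COLOR_RGB2GRAY); return blob(g<t,pr(c,(.5765,-.028,.147)))[1]
print("lid px",lid(S,150),lid(D,172),"mouth px",mouth(S,45),mouth(D,45),mouth(W,60))
print("jar",tri(S,lid(S,150),D,lid(D,172)),"was .5933 .0799"); print("vase",tri(S,mouth(S,45),D,mouth(D,45)),"was .5745 -.0292")
```

```text
[ 0.40318287 -0.86332666 -0.06489866] [0.48926459 0.00357352 0.30955559]
lid px (298.7521667480469, 201.38792419433594) (288.94659423828125, 209.6642608642578) mouth px [257.00549451 174.14835165] [265.75977654 173.64804469] [235.27527528 262.53853854]
jar (array([0.59347289, 0.08164017, 0.13999613]), np.float64(0.0010363085598219367)) was .5933 .0799
vase (array([ 0.57508002, -0.02621048,  0.14542516]), np.float64(0.0006089086559650343)) was .5745 -.0292
```

View pics/m5.png

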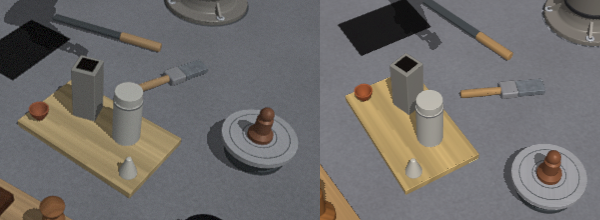

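The picture shows the vase at (88,88) and the jar at (127,113) back upright on the board, within about 3 mm of where they started. The figure is on the turntable at (265,125), and the bowl and cone haven't moved.

```bash
python3 -c "
from station import bot
print(bot.hand_in())"
```

```text
the job is handed in; nothing more can be done
None
```

The job is handed in, though the hand-in gave no verdict: by my last camera measurements the figure stands upright about 3 mm from the turntable's centre, the jar and vase are back upright within about 3 mm of their starting spots, and the bowl and cone look unmoved.

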